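Reset a water filter's flow dial and switch it on

TASK

Set the flow on the grey water-filter unit while it is still switched off: turn the blue lever dial clockwise all the way to its stop (red mark), then turn it back four clicks (20 degrees each) and leave it resting there. After that, push the red toggle switch fully over, away from the front of the unit, to turn the unit on. Leave the three clear cups and the teacup standing where they are.

Things in the scene. Friction and masses are not known exactly. Their poses are not given: they have to be found in the camera images.
- ro_unit: Fixed grey water-filter unit, a low box 300 (x) x 440 (y) x 120 mm high. Origin: centre of its underside; x from its front to its back, y to its left, z up. On its flat top deck (z 120 mm) stand the dial at x -55, y +110 and the toggle at x -50, y -145; two white canisters lie across the deck from x 38 backwards, their tops at z 147. Its place and yaw vary.
- dial_axis (a point): Point on the dial's vertical axis at deck height (120 mm above the counter); axes as the unit's. Dial: black base, radius 48, up to 12 mm above the deck; white hub, radius 46, at 15 to 37 mm; blue cap, radius 20, up to 49 mm; one blue lever. Painted marks on the deck, 61 to 81 mm from the axis, show the lever's directions at the stop (red) and at clicks 1 to 8 (white).
- lever_end (a point): Point in the dial's blue lever, on its centre line, 75 mm from the dial axis and 34 mm above the deck. The lever is 16 mm wide, reaches from 19 to 49 mm above the deck and ends 90 mm from the axis; the part outside the hub can be pushed from either side with about 2 to 6 N.
- dial (a joint): Dial angle in rad: 0 at the clockwise stop (from above), growing counter-clockwise to 2.79. It rests in a click every 0.349 (20 degrees), click 0 at the stop, click 4 at 1.396, click 8 at 2.79; past half-way it snaps on to the next by itself. At angle q the lever points from the axis at 100 degrees + q, counter-clockwise from the unit's x. Starts at click 3 to 8.
- toggle (a joint): Angle of the red toggle in rad: 0 = off, leaning to the unit's front (its -x); 1.0 = fully on, leaning to the back (+x). Stays where it is left; moves under about 1 N at its tip. Starts at 0.
- toggle_tip (a point): Centre of the red ball (radius 13 mm) on the end of the toggle: a thin steel rod (radius 5 mm) that swings in the unit's x-z plane about a pivot 22 mm above the deck, 80 mm below the ball centre along the rod. At 0 the ball is 38 mm to the front of the pivot and 70 mm above it, at 1.0 as far to the back. Its grey block is 70 x 50 x 25 mm high.
- cup1: Clear acrylic cup, 72 mm across the mouth, 100 mm high, standing in a row with the other two beyond the unit's left side. Origin at the centre of its underside, z up.
- cup2: Clear acrylic cup, like cup1.
- cup3: Clear acrylic cup, like cup1.
- teacup: Blue ceramic teacup, 76 mm across the mouth, 60 mm high, on a bamboo coaster (100 mm across, 6 mm thick) in front of the unit. Origin at the centre of its underside, z up.

How it is judged:
By the outcome, as a careful person would: the job done as asked, in the order asked, and still so for the second after the job is handed in, with the robot touching nothing.
It also fails if it takes over 70 s, if anything falls off the work surface, if the arm or the gripper's body presses on something with over 40 N, if the wrist force passes 120 N, or if a joint passes its speed limit or range.

ROBOT

A 7-joint arm with a two-finger parallel gripper is mounted at the origin on the work surface. World frame = base frame: x ahead of the robot, y to its left, z up, the work surface at z = 0. Lengths are in m, angles in degrees, forces in N, time in s.
With the tool pointing down it reaches from about 0.4 to 0.9 m from the base axis. Payload 5.6 kg.
Tool frame: the origin (TCP) lies between the finger pads; the fingertips stand 25 mm ahead of it and the grasp point (between the pads) lies 6 mm ahead of it; z points along the fingers, y is the line along which they close (so a half turn about z gives the same grasp; the last joint's range is limited). The gripper opens to 92 mm and grips with 3 to 60 N. Pads are 20 mm wide; open, the fingers measure 128 mm over their backs; the gripper's body (75 mm by 189 mm) begins 69 mm behind the grasp point.
Start: joints at [74.828, 26.786, -0.665, 91.828, 0.344, 61.387, -3.226], TCP at [0.143, -0.634, 0.24] pointing down, gripper open.
Joint ranges: [-144.91, 144.91], [-17.63, 115.5], [-89.93, 88.59], [15.96, 139.68], [-74.01, 254.01], [8.47, 105.57], [-167.45, 167.45]. Speed limits (degrees/s): [147.25, 147.25, 180, 180, 180, 180, 180].

INTERFACE

Orientations are given as [roll, pitch, yaw] about the fixed x, y, z axes, in that order (R = Rz(yaw) Ry(pitch) Rx(roll)).
In Python, from workcell import ctrl gives the robot as it stands.
- The arm moves only by the tool carry_out, never from a script. Its argument "moves" is a list of rows, each a list of 6 numbers: the shift along the tool's x, y, z in m, then the turn, a rotation vector about the tool's x, y, z in degrees. In form: [[dx, dy, dz, wx, wy, wz], ...]. A call has 1 to 10 rows; each row is the pose to reach, as a shift and turn from the pose commanded when the call began, along the tool's axes at that moment; what a row does not reach only later rows make up. A row lasts 1/10 s, in which the tool goes at most 50 mm and 8.59 degrees, less where a joint would pass 70% of its speed; a pose out of reach is approached as far as the arm can. A call with a gripper value outside its range is refused whole. "jaw" is the closure, from -1 (fully open) to 1 (shut), set as the call begins (left out, the last holds). The fingers move at their own pace and stop on an object; the grip force is fixed at half the most. Time passes only in rows, so rows that repeat a pose let the fingers close. It gives the time, the measured TCP pose, the force, the opening and the grip force at its end, in the units of the state.
- ctrl.observe(): the state, without advancing time (a new reading comes with each control period).
- ctrl.capture(name): name is "scene" or "side" or "wrist"; returns a dict with "image" (480x640x3 uint8, red, green, blue), "range_z" (480x640 float32, m along the optical axis (not along the pixel's ray), 0 where there is no reading), "fx", "fy", "cx", "cy" (pixels), "k1" (the pictures are not rectified: a ray, as slopes to the right and down, at radius r is drawn at 1 + k1 r^2 times it, then the intrinsics apply), "view" (4x4, takes a point from world to camera coordinates); the wrist camera has in their place "hand_eye" (4x4, takes a point from camera to tool coordinates, whose origin is the TCP and whose axes are the flange's). Camera axes: x right, y down, z forward; pixel columns grow to the right and rows downward; lengths in m; the calibration is good to about 2 mm. A picture is of the moment at which its call begins: read the wrist's pose just before it.
- ctrl.hand_in(): hands the job in; it is judged then, once.
Trained networks look in the newest picture that a camera, given by its name, has taken for a name from the list of things; names that differ only in an ending like _2 or _b are one class to them, and where a whole thing is asked for, a point or a joint stands for the part that bears it (a point fixed in the world has none). Each returns a list of dicts, best first, with "p" (0 to 1); they miss things now and then, are a little off and sometimes report something else, mostly with a low value. They report only what shows in the picture. A call takes as long as a camera call.
- ctrl.find_in(target, camera): "at" ([x, y, z] in m, in world coordinates, good to about 4 mm: the middle of the surface that is visible of it).
- ctrl.cut_out(target, camera): "pixels" (480x640 bool, what is visible of it).
The state is a dict: "clock": time; "qpos": joint angles; "joint_velocities": joint speeds; "tau": joint torques, N m; "eef_pos": TCP position; "tool_rot": TCP orientation; "wrist_force": force on the tool from outside, world axes, zero at the start; "ft_torque": the same for the moment, N m; "opening": finger opening in m; "finger_force": force on a finger pad.
Only numpy, scipy, OpenCV 4.12 (cv2) and the standard library are available. Lean on these libraries where they do the work, as an engineer would, in place of code of your own. Each camera call takes 0.05 s, during which the arm holds its last target. There are 200 camera calls.

## Working session

There is one attempt and no reset: what is moved stays moved. The work goes in short steps, Python scripts to look and compute and a tool call to move; the robot and the scene stay as the last step left them, time stands still between calls to the robot, and variables do not carry over. Pictures are saved under pics/ and viewed, at most 10 in all, crops included, and the job is handed in when it is done.

Besides the shell and the picture viewer there is one more tool, called as name(argument=value, ...), one argument or row to a line, values as JSON. carry_out: Moves the arm, as the interface text tells. Its arguments: {"type":"object","properties":{"moves":{"type":"array"},"jaw":{"type":"number"}},"required":["moves"]}

```bash
mkdir -p pics
cat > h.py <<'E'
import numpy as np, cv2
from workcell import ctrl
def world(c,pix):
    # pix Nx2 (col,row) -> world using depth
    pix=np.asarray(pix,float); K=np.array([[c["fx"],0,c["cx"]],[0,c["fy"],c["cy"]],[0,0,1]])
    n=cv2.undistortPoints(pix.reshape(-1,1,2),K,np.array([c["k1"],0,0,0.])).reshape(-1,2)
    z=c["range_z"][pix[:,1].astype(int),pix[:,0].astype(int)]
    P=np.c_[n*z[:,None],z,np.ones(len(z))]
    return (P@np.linalg.inv(c["view"]).T)[:,:3],z>0
def save(c,n): cv2.imwrite(f"pics/{n}.png",c["image"][:,:,::-1])
E
python3 - <<'E'
from h import *
np.set_printoptions(precision=3,suppress=True)
for cam in("scene","side"):
    c=ctrl.capture(cam); save(c,cam+"0"); np.save(f"{cam}.npy",c,allow_pickle=True)
    for t in("ro_unit","dial","lever_end","toggle_tip","cup1","teacup"):
        print(cam,t,[(np.round(d["at"],3),round(d["p"],2)) for d in ctrl.find_in(t,cam)][:4])
    # deck: points at z~.12
    v,u=np.mgrid[0:480:2,0:640:2]; P,ok=world(c,np.c_[u.ravel(),v.ravel()])
    D=P[ok&(abs(P[:,2]-.12)<.004)]
    r=cv2.minAreaRect(D[:,:2].astype(np.float32)); print(len(D),r,cv2.boxPoints(r))
print(ctrl.observe()["tool_rot"])
E
```

```text
scene ro_unit [(array([ 0.615, -0.016,  0.116]), 0.83)]
scene dial [(array([0.52 , 0.111, 0.158]), 0.97)]
scene lever_end [(array([0.525, 0.111, 0.153]), 0.75)]
scene toggle_tip [(array([ 0.558, -0.128,  0.22 ]), 0.68)]
scene cup1 [(array([0.509, 0.337, 0.067]), 0.96), (array([0.41 , 0.307, 0.068]), 0.91), (array([0.607, 0.36 , 0.064]), 0.64)]
scene teacup [(array([0.379, 0.03 , 0.036]), 0.79), (array([0.523, 0.108, 0.153]), 0.26)]
3570 ((0.1381191611289978, 0.12527057528495789), (0.509931206703186, 1.385138750076294), 78.43375396728516) [[-0.592  0.014]
 [ 0.766 -0.263]
 [ 0.868  0.236]
 [-0.489  0.514]]
side ro_unit []
side dial [(array([0.504, 0.132, 0.158]), 0.75), (array([0.56 , 0.134, 0.117]), 0.59)]
side lever_end [(array([0.504, 0.127, 0.158]), 0.88), (array([ 0.549, -0.122,  0.206]), 0.33)]
side toggle_tip [(array([ 0.55 , -0.124,  0.208]), 0.68)]
side cup1 [(array([0.502, 0.34 , 0.066]), 0.94), (array([0.598, 0.368, 0.07 ]), 0.88), (array([0.412, 0.311, 0.062]), 0.77)]
side teacup [(array([0.388, 0.021, 0.043]), 0.56)]
3058 ((1.305099368095398, -0.8378726243972778), (2.1240367889404297, 2.4334793090820312), 12.170202255249023) [[ 0.01   0.128]
 [ 0.523 -2.251]
 [ 2.6   -1.803]
 [ 2.087  0.575]]
[179.997   0.001  12.703]
```

```bash
cat > m.py <<'E'
from h import *
np.set_printoptions(precision=4,suppress=True)
for cam in("scene","side"):
    c=np.load(f"{cam}.npy",allow_pickle=True).item()
    v,u=np.mgrid[0:480,0:640]; P,ok=world(c,np.c_[u.ravel(),v.ravel()])
    I=c["image"].reshape(-1,3).astype(int); R,G,B=I.T
    roi=ok&(P[:,0]>.3)&(P[:,0]<.95)&(abs(P[:,1])<.3)
    D=P[roi&(abs(P[:,2]-.12)<.004)]
    D=D[[np.sum(np.hypot(*(D[:,:2]-d[:2]).T)<.012)>12 for d in D]] if len(D)<20000 else D
    r=cv2.minAreaRect(D[:,:2].astype(np.float32)); print(cam,len(D),r)
    bl=P[roi&(B>R+40)&(B>G+20)&(P[:,2]>.135)&(P[:,2]<.18)]
    cap=bl[bl[:,2]>.159]; print("blue",len(bl),"top",len(cap),cap.mean(0),np.percentile(cap[:,2],[5,50,95]))
    print("blue rect",cv2.minAreaRect(cap[:,:2].astype(np.float32)))
    rd=P[roi&(R>G+60)&(R>B+60)&(P[:,2]>.19)&(P[:,2]<.24)]
    f=lambda p:np.hypot(np.linalg.norm(rd-p,axis=1)-.013,0)
    from scipy.optimize import least_squares
    s=least_squares(lambda p:np.linalg.norm(rd-p,axis=1)-.013,rd.mean(0)+[.004,0,-.005],loss="soft_l1",f_scale=.002); print("ball",len(rd),s.x)
    wh=P[roi&(I.min(1)>130)&(P[:,2]>.153)&(P[:,2]<.161)&(np.hypot(P[:,0]-.52,P[:,1]-.11)<.08)]
    print("hub",len(wh),cv2.minEnclosingCircle(wh[:,:2].astype(np.float32)) if len(wh) else 0)
    np.save(cam+"_cap.npy",cap)
E
python3 m.py
```

```text
scene 13674 ((0.602825939655304, 0.02877393364906311), (0.2979576289653778, 0.4375709891319275), 12.16287899017334)
blue 1423 top 370 [0.5026 0.1206 0.1676] [0.1649 0.1676 0.1701]
blue rect ((0.4931092858314514, 0.11428126692771912), (0.10526705533266068, 0.03687144070863724), 19.975303649902344)
ball 103 [ 0.5458 -0.1307  0.2108]
hub 0 0
side 11128 ((0.5994588732719421, 0.030392080545425415), (0.299936980009079, 0.44028398394584656), 12.159248352050781)
blue 1250 top 674 [0.4907 0.1223 0.1672] [0.1608 0.1682 0.1701]
blue rect ((0.488605260848999, 0.11439711600542068), (0.10708789527416229, 0.038739804178476334), 20.07042694091797)
ball 110 [ 0.5437 -0.1316  0.2119]
hub 816 ((0.5224528312683105, 0.12595273554325104), 0.046461738646030426)
```

View pics/scene0.png

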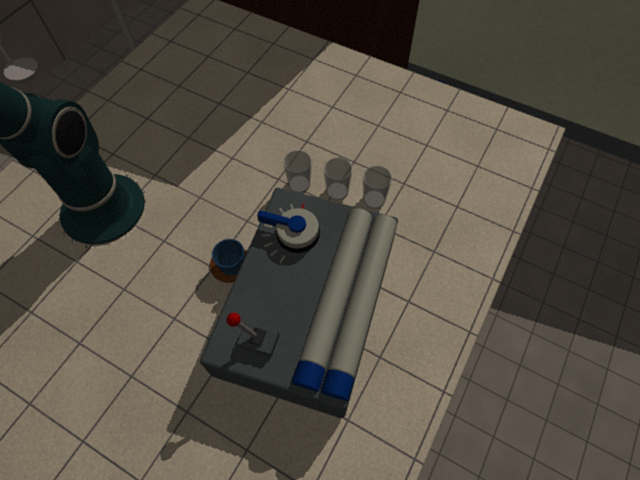

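View pics/side0.png

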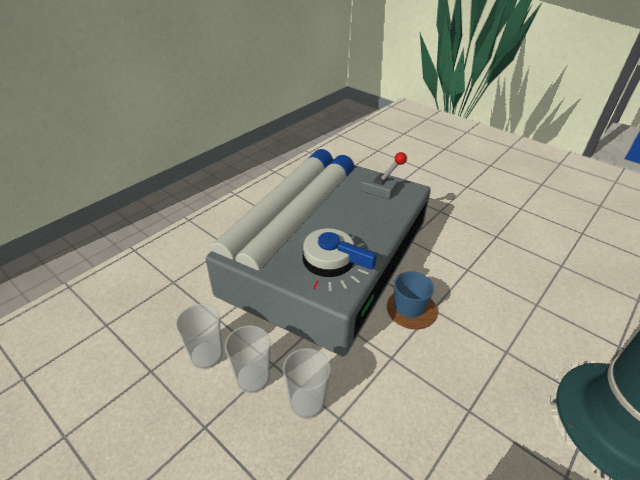

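The scene view shows the unit with the dial at (297,228), its lever pointing to the front (262,216), and the red ball at (234,320). The side view agrees: dial at (328,245), ball at (401,158). The fitted unit pose is about (0.601, 0.030) with yaw 12.2°. That predicts the dial axis at (0.524, 0.126) and the ball at (0.546, -0.131), and both match the measurements.

```bash
cat >> h.py <<'E'
from scipy.spatial.transform import Rotation as Ro
A=np.array([.523,.1258]); Y=12.16
def rows(targets,start=None):
    "targets: x,y,z,yaw (tool down); start likewise, else measured"
    o=ctrl.observe(); T=lambda t:(np.array(t[:3]),Ro.from_euler("xyz",[180,0,t[3]],degrees=True))
    p0,R0=T(start) if start is not None else (np.array(o["eef_pos"]),Ro.from_euler("xyz",o["tool_rot"],degrees=True))
    for t in targets:
        p,R=T(t); print(list(np.round(np.r_[R0.inv().apply(p-p0),(R0.inv()*R).as_rotvec(degrees=True)],3)))
def lever(q,r=.075,z=.162,d=0):
    a=np.radians(100+Y+q+d); return [A[0]+r*np.cos(a),A[1]+r*np.sin(a),z,100+Y+q+d]
E
python3 - <<'E'
from h import *
for cam in("scene","side"):
    cap=np.load(cam+"_cap.npy"); d=cap[:,:2]-A; r=np.hypot(*d.T); k=(r>.05)&(r<.095)&(np.abs(cap[:,2]-.168)<.003); m=d[k].mean(0)
    print(cam,k.sum(),np.degrees(np.arctan2(m[1],m[0]))%360-Y-100,r.max())
def arc(ths,yaws,r0=.65,r1=.56,z=.34):
    return [[ (r0+(r1-r0)*(t+77)/90)*np.cos(np.radians(t)),(r0+(r1-r0)*(t+77)/90)*np.sin(np.radians(t)),z,y] for t,y in zip(ths,yaws)]
f=np.arange(1,31)/30
W=arc(-77.3+f*90,12.7+f*179.5)
s=[.143,-.634,.24,12.7]
for i in range(3):
    rows(W[10*i:10*i+10],s); s=W[10*i+9]; print()
E
```

```text
scene 80 80.57327342831093 0.08651634710723992
side 164 78.3958224235462 0.09067179745808226
[np.float64(0.034), np.float64(-0.004), np.float64(-0.1), np.float64(0.0), np.float64(0.0), np.float64(-5.983)]
[np.float64(0.067), np.float64(-0.009), np.float64(-0.1), np.float64(0.0), np.float64(0.0), np.float64(-11.967)]
[np.float64(0.1), np.float64(-0.017), np.float64(-0.1), np.float64(0.0), np.float64(0.0), np.float64(-17.95)]
[np.float64(0.133), np.float64(-0.026), np.float64(-0.1), np.float64(0.0), np.float64(0.0), np.float64(-23.933)]
[np.float64(0.164), np.float64(-0.036), np.float64(-0.1), np.float64(0.0), np.float64(0.0), np.float64(-29.917)]
[np.float64(0.195), np.float64(-0.049), np.float64(-0.1), np.float64(0.0), np.float64(0.0), np.float64(-35.9)]
[np.float64(0.225), np.float64(-0.062), np.float64(-0.1), np.float64(0.0), np.float64(0.0), np.float64(-41.883)]
[np.float64(0.255), np.float64(-0.078), np.float64(-0.1), np.float64(0.0), np.float64(0.0), np.float64(-47.867)]
[np.float64(0.283), np.float64(-0.095), np.float64(-0.1), np.float64(0.0), np.float64(0.0), np.float64(-53.85
[... 1626 characters left out ...]
np.float64(0.0), np.float64(-23.933)]
[np.float64(0.105), np.float64(0.111), np.float64(0.0), np.float64(0.0), np.float64(0.0), np.float64(-29.917)]
[np.float64(0.129), np.float64(0.129), np.float64(0.0), np.float64(0.0), np.float64(0.0), np.float64(-35.9)]
[np.float64(0.154), np.float64(0.146), np.float64(0.0), np.float64(0.0), np.float64(0.0), np.float64(-41.883)]
[np.float64(0.179), np.float64(0.162), np.float64(0.0), np.float64(0.0), np.float64(0.0), np.float64(-47.867)]
[np.float64(0.205), np.float64(0.176), np.float64(0.0), np.float64(0.0), np.float64(0.0), np.float64(-53.85)]
[np.float64(0.232), np.float64(0.189), np.float64(0.0), np.float64(0.0), np.float64(0.0), np.float64(-59.833)]
```

The lever measures about 80°, so it starts at click 4.

carry_out(
  moves=[
    [0.034, -0.004, -0.03, 0, 0, -6],
    [0.067, -0.009, -0.06, 0, 0, -12],
    [0.1, -0.017, -0.09, 0, 0, -18],
    [0.133, -0.026, -0.1, 0, 0, -24],
    [0.164, -0.036, -0.1, 0, 0, -30],
    [0.195, -0.049, -0.1, 0, 0, -36],
    [0.225, -0.062, -0.1, 0, 0, -42],
    [0.255, -0.078, -0.1, 0, 0, -48],
    [0.283, -0.095, -0.1, 0, 0, -54],
    [0.31, -0.113, -0.1, 0, 0, -60],
  ],
  jaw=0.13,
)

```text
clock: 1.7
eef_pos: [0.4215, -0.4547, 0.3396]
tool_rot: [180.0, 0.0, 73.0]
wrist_force: [-0.2, -0.6, 0.2]
opening: 0.0402
finger_force: 0.0
```

carry_out(
  moves=[
    [0.03, 0.013, 0, 0, 0, -6],
    [0.06, 0.024, 0, 0, 0, -12],
    [0.091, 0.033, 0, 0, 0, -18],
    [0.122, 0.041, 0, 0, 0, -24],
    [0.154, 0.047, 0, 0, 0, -30],
    [0.185, 0.051, 0, 0, 0, -36],
    [0.217, 0.054, 0, 0, 0, -42],
    [0.248, 0.055, 0, 0, 0, -48],
    [0.279, 0.054, 0, 0, 0, -54],
    [0.31, 0.052, 0, 0, 0, -60],
  ],
)

```text
clock: 2.7
eef_pos: [0.5626, -0.174, 0.3397]
tool_rot: [180.0, 0.0, 132.9]
wrist_force: [0.3, -0.5, 0.2]
opening: 0.0397
finger_force: 0.0
```

carry_out(
  moves=[
    [0.019, 0.025, 0, 0, 0, -6],
    [0.039, 0.048, 0, 0, 0, -12],
    [0.06, 0.07, 0, 0, 0, -18],
    [0.082, 0.091, 0, 0, 0, -24],
    [0.105, 0.111, 0, 0, 0, -30],
    [0.129, 0.129, 0, 0, 0, -36],
    [0.154, 0.146, 0, 0, 0, -42],
    [0.179, 0.162, 0, 0, 0, -48],
    [0.205, 0.176, 0, 0, 0, -54],
    [0.232, 0.189, 0, 0, 0, -60],
  ],
)

```text
clock: 3.7
eef_pos: [0.5436, 0.1245, 0.3397]
tool_rot: [-180.0, 0.0, -167.1]
wrist_force: [0.5, -0.5, 0.4]
opening: 0.04
finger_force: 0.0
```

Run:
```python
from h import *
rows([lever(80,z=.25),lever(80)]);print()
rows([lever(q) for q in np.arange(72,-1,-8)],lever(80));print()
rows([lever(q) for q in (-4,-7,-9,-10,-11,-12,-13,-14)],lever(0));print()
```

```text
[np.float64(0.095), np.float64(0.007), np.float64(0.09), np.float64(-0.016), np.float64(0.02), np.float64(0.765)]
[np.float64(0.095), np.float64(0.007), np.float64(0.178), np.float64(-0.016), np.float64(0.02), np.float64(0.765)]

[np.float64(-0.001), np.float64(0.01), np.float64(0.0), np.float64(0.0), np.float64(-0.0), np.float64(8.0)]
[np.float64(-0.003), np.float64(0.021), np.float64(0.0), np.float64(0.0), np.float64(-0.0), np.float64(16.0)]
[np.float64(-0.006), np.float64(0.031), np.float64(0.0), np.float64(0.0), np.float64(-0.0), np.float64(24.0)]
[np.float64(-0.011), np.float64(0.04), np.float64(0.0), np.float64(0.0), np.float64(-0.0), np.float64(32.0)]
[np.float64(-0.018), np.float64(0.048), np.float64(0.0), np.float64(0.0), np.float64(-0.0), np.float64(40.0)]
[np.float64(-0.025), np.float64(0.056), np.float64(0.0), np.float64(0.0), np.float64(-0.0), np.float64(48.0)]
[np.float64(-0.033), np.float64(0.062), np.float64(0.0), np.float64(0.0), np.float64(-0.0), np.float64(56.0)]
[np.float64(-0.042), np.float64(0.067), np.float64(0.0), np.float64(0.0), np.float64(-0.0), np.float64(
[... 404 characters left out ...]
.0), np.float64(-0.0), np.float64(7.0)]
[np.float64(-0.001), np.float64(0.012), np.float64(0.0), np.float64(-0.0), np.float64(-0.0), np.float64(9.0)]
[np.float64(-0.001), np.float64(0.013), np.float64(0.0), np.float64(0.0), np.float64(-0.0), np.float64(10.0)]
[np.float64(-0.001), np.float64(0.014), np.float64(0.0), np.float64(0.0), np.float64(-0.0), np.float64(11.0)]
[np.float64(-0.002), np.float64(0.016), np.float64(0.0), np.float64(0.0), np.float64(-0.0), np.float64(12.0)]
[np.float64(-0.002), np.float64(0.017), np.float64(0.0), np.float64(0.0), np.float64(-0.0), np.float64(13.0)]
[np.float64(-0.002), np.float64(0.018), np.float64(0.0), np.float64(-0.0), np.float64(-0.0), np.float64(14.0)]
```

carry_out(
  moves=[
    [0.045, 0.003, 0.0, 0, 0, 0.8],
    [0.095, 0.007, 0.0, 0, 0, 0.8],
    [0.095, 0.007, 0.04, 0, 0, 0.8],
    [0.095, 0.007, 0.08, 0, 0, 0.8],
    [0.095, 0.007, 0.11, 0, 0, 0.8],
    [0.095, 0.007, 0.13, 0, 0, 0.8],
    [0.095, 0.007, 0.15, 0, 0, 0.8],
    [0.095, 0.007, 0.165, 0, 0, 0.8],
    [0.095, 0.007, 0.178, 0, 0, 0.8],
    [0.095, 0.007, 0.178, 0, 0, 0.8],
  ],
)

```text
clock: 4.7
eef_pos: [0.4489, 0.1092, 0.1604]
tool_rot: [180.0, -0.1, -168.1]
wrist_force: [-0.4, -0.1, -0.5]
opening: 0.0401
finger_force: 0.0
```

carry_out(
  moves=[
    [-0.001, 0.01, 0, 0, 0, 8],
    [-0.003, 0.021, 0, 0, 0, 16],
    [-0.006, 0.031, 0, 0, 0, 24],
    [-0.011, 0.04, 0, 0, 0, 32],
    [-0.018, 0.048, 0, 0, 0, 40],
    [-0.025, 0.056, 0, 0, 0, 48],
    [-0.033, 0.062, 0, 0, 0, 56],
    [-0.042, 0.067, 0, 0, 0, 64],
    [-0.052, 0.071, 0, 0, 0, 72],
    [-0.062, 0.074, 0, 0, 0, 80],
  ],
)

```text
clock: 5.7
eef_pos: [0.4947, 0.1942, 0.1621]
tool_rot: [-179.9, 0.1, 111.6]
wrist_force: [-0.9, -1.5, 0.8]
opening: 0.0398
finger_force: 1.1
```

carry_out(
  moves=[
    [0, 0.005, 0, 0, 0, 4],
    [-0.001, 0.009, 0, 0, 0, 7],
    [-0.001, 0.011, 0, 0, 0, 9],
    [-0.001, 0.011, 0, 0, 0, 9],
  ],
)

```text
clock: 6.1
eef_pos: [0.5053, 0.1976, 0.1622]
tool_rot: [-179.9, 0.0, 102.9]
wrist_force: [-3.8, -2.1, 3.3]
opening: 0.0399
finger_force: 1.8
```

carry_out(
  moves=[
    [0, 0.002, 0, 0, 0, 1],
    [0, 0.004, 0, 0, 0, 2],
    [0, 0.004, 0, 0, 0, 2],
  ],
)

```text
clock: 6.4
eef_pos: [0.5055, 0.1971, 0.1614]
tool_rot: [-179.5, 0.2, 101.0]
wrist_force: [-13.2, -5.9, 10.6]
opening: 0.04
finger_force: 7.0
```

Run:
```python
from h import *
c=ctrl.capture("side"); cv2.imwrite("pics/side1.png",cv2.resize(c["image"][180:320,240:440,::-1],None,fx=4,fy=4));
```

```text
(no output)
```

View pics/side1.png

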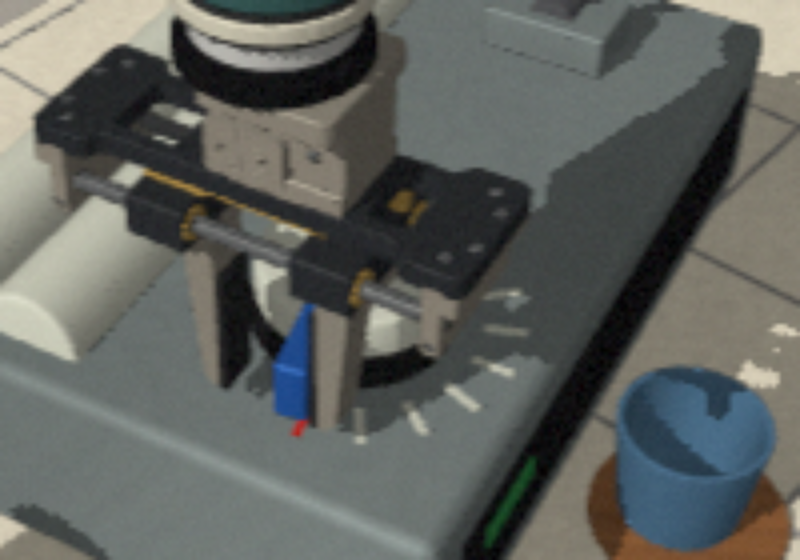

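The blue lever lies over the red mark at (300,428) in the crop. The push force rose to 13 N with no further motion, so the dial is at its stop.

Run:
```python
from h import *
s=[.5092,.1994,.162,101.1]
rows([lever(q) for q in (-7,0,8,15,22,29,36,43,50,57)],s);print()
rows([lever(q) for q in (62,67,71,75,78,80,82,84,84,84)],lever(57));print()
```

```text
[np.float64(-0.0), np.float64(-0.006), np.float64(-0.0), np.float64(0.0), np.float64(0.0), np.float64(-4.06)]
[np.float64(-0.001), np.float64(-0.015), np.float64(-0.0), np.float64(0.0), np.float64(0.0), np.float64(-11.06)]
[np.float64(-0.004), np.float64(-0.025), np.float64(-0.0), np.float64(0.0), np.float64(0.0), np.float64(-19.06)]
[np.float64(-0.008), np.float64(-0.034), np.float64(-0.0), np.float64(0.0), np.float64(0.0), np.float64(-26.06)]
[np.float64(-0.012), np.float64(-0.042), np.float64(-0.0), np.float64(-0.0), np.float64(0.0), np.float64(-33.06)]
[np.float64(-0.017), np.float64(-0.049), np.float64(-0.0), np.float64(0.0), np.float64(0.0), np.float64(-40.06)]
[np.float64(-0.024), np.float64(-0.056), np.float64(-0.0), np.float64(0.0), np.float64(0.0), np.float64(-47.06)]
[np.float64(-0.031), np.float64(-0.061), np.float64(-0.0), np.float64(0.0), np.float64(0.0), np.float64(-54.06)]
[np.float64(-0.039), np.float64(-0.066), np.float64(-0.0), np.float64(0.0), np.float64(0.0), np.float64(-61.06)]
[np.float64(-0.047), np.float64(-0.07), np.float64(-0.0), np.float64(-0.0), np.float6
[... 446 characters left out ...]
64(0.0), np.float64(-18.0)]
[np.float64(-0.005), np.float64(-0.027), np.float64(-0.0), np.float64(0.0), np.float64(0.0), np.float64(-21.0)]
[np.float64(-0.006), np.float64(-0.029), np.float64(-0.0), np.float64(0.0), np.float64(0.0), np.float64(-23.0)]
[np.float64(-0.007), np.float64(-0.032), np.float64(-0.0), np.float64(-0.0), np.float64(0.0), np.float64(-25.0)]
[np.float64(-0.008), np.float64(-0.034), np.float64(-0.0), np.float64(0.0), np.float64(0.0), np.float64(-27.0)]
[np.float64(-0.008), np.float64(-0.034), np.float64(-0.0), np.float64(0.0), np.float64(0.0), np.float64(-27.0)]
[np.float64(-0.008), np.float64(-0.034), np.float64(-0.0), np.float64(0.0), np.float64(0.0), np.float64(-27.0)]
```

carry_out(
  moves=[
    [0, -0.006, 0, 0, 0, -4],
    [-0.001, -0.015, 0, 0, 0, -11],
    [-0.004, -0.025, 0, 0, 0, -19],
    [-0.008, -0.034, 0, 0, 0, -26],
    [-0.012, -0.042, 0, 0, 0, -33],
    [-0.017, -0.049, 0, 0, 0, -40],
    [-0.024, -0.056, 0, 0, 0, -47],
    [-0.031, -0.061, 0, 0, 0, -54],
    [-0.039, -0.066, 0, 0, 0, -61],
    [-0.047, -0.07, 0, 0, 0, -68],
  ],
)

```text
clock: 7.45
eef_pos: [0.451, 0.1412, 0.1626]
tool_rot: [179.7, 0.2, 169.3]
wrist_force: [2.0, 3.1, -2.5]
opening: 0.0401
finger_force: 2.0
```

carry_out(
  moves=[
    [0, -0.007, 0, 0, 0, -5],
    [-0.001, -0.013, 0, 0, 0, -10],
    [-0.002, -0.018, 0, 0, 0, -14],
    [-0.004, -0.023, 0, 0, 0, -18],
    [-0.005, -0.027, 0, 0, 0, -21],
    [-0.006, -0.029, 0, 0, 0, -23],
    [-0.007, -0.031, 0, 0, 0, -25],
    [-0.007, -0.032, 0, 0, 0, -26],
    [-0.007, -0.032, 0, 0, 0, -26],
    [-0.007, -0.032, 0, 0, 0, -26],
  ],
)

```text
clock: 8.45
eef_pos: [0.4507, 0.1067, 0.1618]
tool_rot: [180.0, 0.0, -165.1]
wrist_force: [0.2, 0.9, 0.0]
opening: 0.0398
finger_force: 0.0
```

Run:
```python
from h import *
o=ctrl.observe(); p=np.array(o["eef_pos"])[:2]-A; print(np.degrees(np.arctan2(p[1],p[0]))%360-Y-100,np.hypot(*p))
c=ctrl.capture("side"); cv2.imwrite("pics/side2.png",cv2.resize(c["image"][180:320,240:440,::-1],None,fx=4,fy=4));
```

```text
82.63051912846214 0.07480024607731149
```

View pics/side2.png

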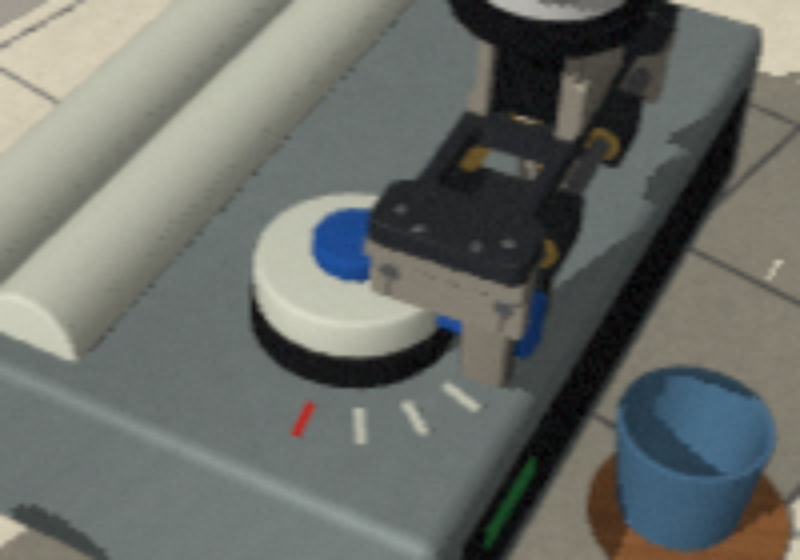

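The lever sits at the click-4 position, past three white marks, with no force on the fingers. I'll centre the fork, lift, and check the dial before touching the toggle.

carry_out(
  moves=[
    [0, 0.003, 0, 0, 0, 2.5],
    [0, 0.003, -0.02, 0, 0, 2.5],
    [0, 0.003, -0.05, 0, 0, 2.5],
    [0, 0.003, -0.09, 0, 0, 2.5],
    [0, 0.003, -0.13, 0, 0, 2.5],
    [0, 0.003, -0.16, 0, 0, 2.5],
    [0, 0.05, -0.17, 0, 0, 2.5],
    [0, 0.1, -0.17, 0, 0, 2.5],
    [0, 0.15, -0.17, 0, 0, 2.5],
    [0, 0.15, -0.17, 0, 0, 2.5],
  ],
)

```text
clock: 9.5
eef_pos: [0.408, 0.2588, 0.3325]
tool_rot: [179.8, 0.1, -166.9]
wrist_force: [0.9, 0.3, 0.0]
opening: 0.04
finger_force: 0.0
```

Run:
```python
from h import *
c=ctrl.capture("side"); cv2.imwrite("pics/side3.png",cv2.resize(c["image"][180:320,240:440,::-1],None,fx=4,fy=4)); 
print(ctrl.observe()["qpos"], ctrl.observe()["eef_pos"])
a=np.radians(Y);U=lambda x,y,z:[.602+x*np.cos(a)-y*np.sin(a),.0295+x*np.sin(a)+y*np.cos(a),z,180+Y]
rows([U(-.16,-.145,.32),U(-.16,-.145,.215)])
```

```text
[ 18.46581515  14.14380692 -62.03332281 105.30056106  13.3635125
  68.4406729   55.07676913] [0.40976395 0.25525094 0.33192048]
[np.float64(0.025), np.float64(-0.406), np.float64(0.011), np.float64(0.074), np.float64(0.027), np.float64(0.723)]
[np.float64(0.025), np.float64(-0.406), np.float64(0.116), np.float64(0.074), np.float64(0.027), np.float64(0.723)]
```

View pics/side3.png

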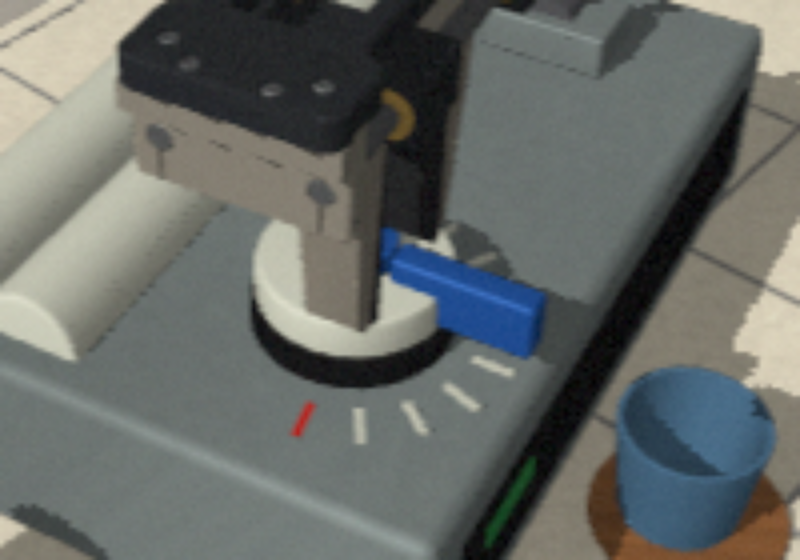

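I moved away on the +y side, which is clear. Four white marks show below the raised lever, so I'll measure its angle to rule out parallax.

Run:
```python
from h import *
c=ctrl.capture("side"); v,u=np.mgrid[0:480,0:640]; uv=np.c_[u.ravel(),v.ravel()]; P,ok=world(c,uv)
I=c["image"].reshape(-1,3).astype(int); R,G,B=I.T; d=P[:,:2]-A; r=np.hypot(*d.T)
ang=lambda m:np.degrees(np.arctan2(m[1],m[0]))%360-Y-100
k=ok&(B>R+40)&(B>G+20)&(r>.05)&(r<.095)&(abs(P[:,2]-.168)<.003); print("lever",k.sum(),ang(d[k].mean(0)))
w=ok&(r>.06)&(r<.083)&(abs(P[:,2]-.12)<.006)&((I.min(1)>115)|((R>G+50)&(R>B+50)))
a=np.degrees(np.arctan2(d[w,1],d[w,0]))%360-Y-100; print(np.histogram(a,np.arange(-10,185,5)))
```

```text
lever 158 78.60089754639625
(array([ 0,  9, 13,  0,  0, 18, 18,  0,  0, 16, 18,  0,  0, 18, 18,  0,  0,
       17, 19,  0,  0,  0,  0,  0,  0,  0,  0,  0,  0,  0,  0,  0,  0,  0,
        0,  0,  0,  0]), array([-10,  -5,   0,   5,  10,  15,  20,  25,  30,  35,  40,  45,  50,
        55,  60,  65,  70,  75,  80,  85,  90,  95, 100, 105, 110, 115,
       120, 125, 130, 135, 140, 145, 150, 155, 160, 165, 170, 175, 180]))
```

The marks lie at 0, 20, … 80° and the lever is at 79°, so the dial rests in click 4. Next is the toggle.

carry_out(
  moves=[
    [0.003, -0.045, 0.001, 0, 0, 0.7],
    [0.006, -0.09, 0.002, 0, 0, 0.7],
    [0.009, -0.135, 0.003, 0, 0, 0.7],
    [0.012, -0.18, 0.004, 0, 0, 0.7],
    [0.015, -0.225, 0.005, 0, 0, 0.7],
    [0.018, -0.27, 0.006, 0, 0, 0.7],
    [0.021, -0.315, 0.008, 0, 0, 0.7],
    [0.023, -0.36, 0.01, 0, 0, 0.7],
    [0.025, -0.4, 0.011, 0, 0, 0.7],
    [0.025, -0.406, 0.011, 0, 0, 0.7],
  ],
  jaw=1,
)

```text
clock: 10.6
eef_pos: [0.4734, -0.1582, 0.3196]
tool_rot: [-180.0, -0.1, -169.0]
wrist_force: [-0.6, 1.0, 0.2]
opening: 0.0006
finger_force: 0.0
```

carry_out(
  moves=[
    [0, 0, 0.03, 0, 0, 0],
    [0, 0, 0.06, 0, 0, 0],
    [0, 0, 0.09, 0, 0, 0],
    [0, 0, 0.105, 0, 0, 0],
    [0, 0, 0.105, 0, 0, 0],
  ],
)

```text
clock: 11.1
eef_pos: [0.4731, -0.1508, 0.214]
tool_rot: [179.9, -0.2, -168.4]
wrist_force: [0.5, 0.2, -0.2]
opening: 0.0008
finger_force: 0.0
```

Run:
```python
from h import *
a=np.radians(Y);o=ctrl.observe();d=np.array(o["eef_pos"])[:2]-[.602,.0295]
print(d@[np.cos(a),np.sin(a)],d@[-np.sin(a),np.cos(a)],o["eef_pos"],o["opening"])
```

```text
-0.16401909069096354 -0.14908187682731375 [ 0.47306394 -0.15078633  0.21397024] 0.0007688364303689845
```

carry_out(
  moves=[
    [-0.03, 0.004, 0, 0, 0, 0],
    [-0.045, 0.004, 0, 0, 0, 0],
    [-0.055, 0.004, 0, 0, 0, 0],
    [-0.065, 0.004, 0, 0, 0, 0],
    [-0.075, 0.004, 0, 0, 0, 0],
    [-0.085, 0.004, 0, 0, 0, 0],
    [-0.095, 0.004, 0, 0, 0, 0],
    [-0.105, 0.004, 0, 0, 0, 0],
    [-0.113, 0.004, 0, 0, 0, 0],
    [-0.118, 0.004, 0, 0, 0, 0],
  ],
)

```text
clock: 12.1
eef_pos: [0.5898, -0.1222, 0.2152]
tool_rot: [180.0, -0.0, -168.3]
wrist_force: [-1.0, -0.4, -0.8]
opening: 0.0007
finger_force: 0.5
```

carry_out(
  moves=[
    [-0.002, 0, 0, 0, 0, 0],
    [-0.004, 0, 0, 0, 0, 0],
    [-0.004, 0, 0, 0, 0, 0],
  ],
)

```text
clock: 12.4
eef_pos: [0.5932, -0.1217, 0.2155]
tool_rot: [180.0, -0.0, -168.3]
wrist_force: [-1.3, -0.9, 0.3]
opening: 0.0002
finger_force: 0.3
```

carry_out(
  moves=[
    [-0.002, 0, 0, 0, 0, 0],
    [-0.004, 0, 0, 0, 0, 0],
    [-0.004, 0, 0, 0, 0, 0],
  ],
)

```text
clock: 12.7
eef_pos: [0.5944, -0.1214, 0.215]
tool_rot: [180.0, -0.4, -168.3]
wrist_force: [-9.1, -0.7, 4.0]
opening: 0.0005
finger_force: 4.8
```

carry_out(
  moves=[
    [-0.002, 0, 0, 0, 0, 0],
    [-0.003, 0, 0, 0, 0, 0],
    [-0.003, 0, 0, 0, 0, 0],
  ],
)

```text
clock: 13.0
eef_pos: [0.595, -0.1212, 0.2148]
tool_rot: [180.0, -0.7, -168.3]
wrist_force: [-15.6, -1.1, 8.7]
opening: 0.0005
finger_force: 8.8
```

The toggle's stop is reached, with 16 N and no motion. Now I'll back off and lift.

carry_out(
  moves=[
    [0.015, 0, 0, 0, 0, 0],
    [0.04, 0, 0, 0, 0, 0],
    [0.07, 0, 0, 0, 0, 0],
    [0.07, 0, -0.04, 0, 0, 0],
    [0.07, 0, -0.08, 0, 0, 0],
    [0.07, 0, -0.12, 0, 0, 0],
    [0.07, -0.05, -0.13, 0, 0, 0],
    [0.07, -0.1, -0.13, 0, 0, 0],
    [0.07, -0.15, -0.13, 0, 0, 0],
    [0.07, -0.15, -0.13, 0, 0, 0],
  ],
)

```text
clock: 14.0
eef_pos: [0.5615, -0.2902, 0.3444]
tool_rot: [-179.9, -0.0, -168.9]
wrist_force: [-0.1, -0.7, -1.2]
opening: 0.0001
finger_force: 0.0
```

```bash
python3 - <<'E'
from h import *
for cam in("scene","side"):
    c=ctrl.capture(cam); save(c,cam+"9"); np.save(f"{cam}.npy",c,allow_pickle=True)
    print([np.round(d["at"],3) for t in("cup1","teacup") for d in ctrl.find_in(t,cam)])
E
python3 m.py
python3 - <<'E'
from h import *
for cam in("scene","side"):
    cap=np.load(cam+"_cap.npy"); d=cap[:,:2]-A; r=np.hypot(*d.T); k=(r>.05)&(r<.095)&(np.abs(cap[:,2]-.168)<.003); m=d[k].mean(0)
    print(cam,k.sum(),np.degrees(np.arctan2(m[1],m[0]))%360-Y-100)
a=np.radians(Y); print("ball on expected",.602-.012*np.cos(a)+.145*np.sin(a),.0295-.012*np.sin(a)-.145*np.cos(a))
E
```

```text
[array([0.408, 0.309, 0.069]), array([0.507, 0.337, 0.068]), array([0.606, 0.358, 0.063])]
[array([0.409, 0.312, 0.064]), array([0.599, 0.368, 0.07 ]), array([0.506, 0.343, 0.066]), array([0.391, 0.025, 0.041])]
scene 13756 ((0.6024255752563477, 0.028598815202713013), (0.2973933815956116, 0.4383801817893982), 12.355666160583496)
blue 1465 top 386 [0.5027 0.1204 0.1677] [0.1649 0.1678 0.1704]
blue rect ((0.49367859959602356, 0.11397799849510193), (0.10534446686506271, 0.038785453885793686), 21.08144187927246)
ball 126 [ 0.6206 -0.1141  0.2108]
hub 0 0
side 11090 ((0.5992465019226074, 0.030272066593170166), (0.30027273297309875, 0.43944114446640015), 11.838617324829102)
blue 1240 top 674 [0.4909 0.1224 0.1672] [0.1607 0.1683 0.1702]
blue rect ((0.4867117404937744, 0.12406288087368011), (0.10912296175956726, 0.03830457851290703), 3.9477779865264893)
ball 101 [ 0.6186 -0.1155  0.212 ]
hub 812 ((0.5246202349662781, 0.12730082869529724), 0.046937886625528336)
scene 85 80.57809652458144
side 161 78.45299233540612
ball on expected 0.6208123868352993 -0.11477437091028694
```

View pics/side9.png

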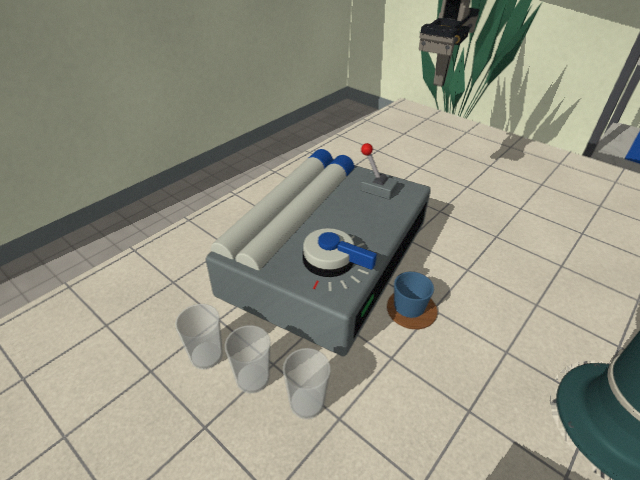

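The toggle ball is at (367,149), fully over to the back and within 1 mm of the expected "on" position. The lever is at click 4, the cups and teacup have not moved, and the gripper is clear of everything.

```bash
python3 -c "
from workcell import ctrl
print(ctrl.hand_in())"
```

```text
the job is handed in; nothing more can be done
None
```

The job is handed in after about 14 s of robot time: the dial was turned to its stop and back to click 4, then the toggle was pushed fully on, with all four cups left standing where they were.

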